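# Unbar the carver's panel rack

### The job

Unbar the small panel rack: lift the wooden bar straight up out of its two open-topped steel U brackets, keeping it level so that both ends come clear together and well above the brackets. Then lay it flat along the wide plank on the bench, not overhanging any edge, setting it down rather than dropping it, and let go. Leave the shorter spare batten where it lies.

Things in the scene. Friction and masses are not known exactly. Their poses are not given: they have to be found in the camera images.
- bar_mid (a point): Centre (half-way up) of the loose bar: plain light wood, 300 mm long (its y axis), 26 wide (x), 40 high (z), about 0.2 kg. It starts level across the front of the rack, lying in both U brackets. It can be gripped across its 26 mm width at mid-length, where about 200 mm is free between the brackets.
- rack: Fixed dark-wood rack of upright panels, 248 mm wide, 125 high. Origin at bench level; x from barred front to back, y along the bar. It spans x -55 to 105 mm; nearest panel at x 13. Two dark steel U brackets, open at the top, on its front at x -78, y -115 and +115 mm: 24 mm long in y, 36 wide inside, seat 85 above the bench, arms 25 higher (110). The bar's centre starts near x -78, y 0, z 105.
- plank: Fixed plain flat plywood plank, 360 mm long (its y axis), 150 mm wide (x) and 24 mm thick, lying on the bench. Origin: centre of its underside; its top is 24 mm above the bench. It is on the other side of the bench (left or right) from the rack.
- batten_mid (a point): Centre (half-way up) of a spare loose batten, the same wood and section as the bar (26 mm wide, 40 mm high) but only 200 mm long (y axis), lying on the bench near the robot. To be left alone.

How it is judged:
By the outcome, as a careful person would: the job done as asked, in the order asked, and still so for the second after the job is handed in, with the robot touching nothing.
It also fails if it takes over 38 s, if anything falls off the work surface, if the arm or the gripper's body presses on something with over 40 N, if the wrist force passes 120 N, or if a joint passes its speed limit or range.

### The arm

A 7-joint arm with a two-finger parallel gripper is mounted at the origin on the work surface. World frame = base frame: x ahead of the robot, y to its left, z up, the work surface at z = 0. Lengths are in mm, angles in rad, forces in N, time in s.
With the tool pointing down it reaches from about 400 to 850 mm from the base axis. Payload 10.4 kg.
Tool frame: the origin (TCP) lies midway between the tips of the shut fingers; the grasp point (between the pads) lies 19 mm behind it; z points along the fingers, y is the line along which they close (so a half turn about z gives the same grasp; the last joint's range is limited). The gripper opens to 85 mm and grips with 20 to 120 N. Pads are 22 mm wide; open, the fingers measure 114 mm over their backs; the gripper's body (76 mm by 85 mm) begins 54 mm behind the grasp point. The pads swing forward as they close: fully open they stand 13 mm farther back than shut.
Start: joints at [1.095, 0.332, -0.065, 1.46, 0.022, 1.35, -0.088], TCP at [273.452, -562.028, 231.338] pointing down, gripper open.
Joint ranges: [-2.6, 2.6], [-0.5, 2.12], [-1.47, 1.34], [0.16, 2.42], [-1.27, 4.41], [0.06, 2.06], [-2.6, 2.6]. Speed limits (rad/s): [2.22, 2.22, 2.79, 2.79, 3.14, 3.14, 3.14].

### API

Orientations are given as [roll, pitch, yaw] about the fixed x, y, z axes, in that order (R = Rz(yaw) Ry(pitch) Rx(roll)).
In Python, from bench import r, viewer, ticket gives the robot as it stands.
- The arm moves only by the tool servo_tool, never from a script. Its argument "moves" is a list of rows, each a list of 4 numbers: the shift along the tool's x, y, z in mm, then the turn about the tool's z in rad. In form: [[dx, dy, dz, spin], ...]. A call has 1 to 12 rows; each row shifts and turns the commanded pose from where the row before left it, along the tool's axes as they then stand; what a row does not reach is not made up. A row lasts 1/10 s, in which the tool goes at most 50 mm and 8.59 degrees, less where a joint would pass 70% of its speed; a pose out of reach is approached as far as the arm can. A call is refused whole if a number of a shift passes 50 or a number of a turn 0.15, either way. A call with a gripper value outside its range is refused whole. "grip" is the closure, from 0 (fully open) to 1 (shut), set as the call begins (left out, the last holds). The fingers move at their own pace and stop on an object; "newtons" is the grip in N (left out, the last holds). Time passes only in rows, so rows that do not move let the fingers close. It gives the time, the measured TCP pose, the force, the opening and the grip force at its end, in the units of the state.
- r.sense(): the state, without advancing time (a new reading comes with each control period).
- viewer.snapshot(name): name is "scene" or "top"; returns (picture, depth): 400x640x3 uint8, red, green, blue; 400x640 float32, mm along the optical axis (not along the pixel's ray), 0 where there is no reading.
- viewer.calibration(name): a dict with "intrinsics" (3x3 intrinsics, pixels), "extrinsics" (4x4, takes a point from camera to world coordinates). Camera axes: x right, y up, looking along -z (the intrinsics and any distortion apply to the point x, -y, -z); pixel columns grow to the right and rows downward; lengths in mm; the calibration is good to about 2 mm. A picture is of the moment at which its call begins. calibration takes no time and is no camera call.
- ticket.hand_in(): hands the job in; it is judged then, once.
The state is a dict: "time": time; "qpos": joint angles; "dq": joint speeds; "joint_torque": joint torques, N m; "tool_pos": TCP position; "tool_rot": TCP orientation; "contact_force": force on the tool from outside, world axes, zero at the start; "wrist_torque": the same for the moment, N m; "opening": opening from 0.0 (shut) to 1.0 (fully open); "grip_force": force on a finger pad.
Only numpy, scipy, OpenCV 4.12 (cv2) and the standard library are available. Lean on these libraries where they do the work, as an engineer would, in place of code of your own. Each camera call takes 0.05 s, during which the arm holds its last target. There are 200 camera calls.

## Working session

There is one attempt and no reset: what is moved stays moved. The work goes in short steps, Python scripts to look and compute and a tool call to move; the robot and the scene stay as the last step left them, time stands still between calls to the robot, and variables do not carry over. Pictures are saved under pics/ and viewed, at most 10 in all, crops included, and the job is handed in when it is done.

Besides the shell and the picture viewer there is one more tool, called as name(argument=value, ...), one argument or row to a line, values as JSON. servo_tool: Moves the arm, as the interface text tells. Its arguments: {"type":"object","properties":{"moves":{"type":"array"},"grip":{"type":"number"},"newtons":{"type":"number"}},"required":["moves"]}

```bash
mkdir -p pics; cat > h.py <<'E'
import numpy as np, cv2
from bench import r, viewer, ticket
def snap(n,f):
    p,d=viewer.snapshot(n); cv2.imwrite(f'pics/{f}.png',p[:,:,::-1]); np.save(f'pics/{f}.npy',d); return p,d
def world(n,d):
    c=viewer.calibration(n);K=np.array(c['intrinsics']);E=np.array(c['extrinsics'])
    v,u=np.mgrid[:400,:640]; x=(u-K[0,2])/K[0,0]*d; y=(v-K[1,2])/K[1,1]*d
    return np.stack([x,-y,-d],-1)@E[:3,:3].T+E[:3,3]
E
python3 - <<'E'
from h import *
for n in('top','scene'):
    p,d=snap(n,n+'1'); c=viewer.calibration(n); print({k:(np.round(v,3).tolist()) for k,v in c.items()})
s=r.sense(); print(s)
a=cv2.imread('pics/top1.png');b=cv2.imread('pics/scene1.png')
cv2.imwrite('pics/both.png',np.vstack([cv2.resize(a,(480,300)),cv2.resize(b,(480,300))]))
E
```

```text
{'intrinsics': [[415.354, 0.0, 325.314], [0.0, 415.354, 201.331], [0.0, 0.0, 1.0]], 'extrinsics': [[0.012, 0.998, -0.055, 472.7], [-1.0, 0.013, 0.011, -1.765], [0.012, 0.055, 0.998, 861.086], [0.0, 0.0, 0.0, 1.0]]}
{'intrinsics': [[511.192, 0.0, 319.537], [0.0, 511.192, 201.668], [0.0, 0.0, 1.0]], 'extrinsics': [[0.057, -0.635, 0.77, 1279.377], [0.998, 0.025, -0.053, -83.126], [0.014, 0.772, 0.636, 725.238], [0.0, 0.0, 0.0, 1.0]]}
{'time': 0.1, 'qpos': array([ 1.09540924,  0.33281361, -0.06468259,  1.46083709,  0.02160425,
        1.34988123, -0.08851794]), 'dq': array([-5.19031743e-05, -1.95910111e-03, -1.87875954e-03, -2.13475143e-03,
        6.00811163e-04, -2.81743791e-04, -5.93364485e-04]), 'joint_torque': array([ 1.70003364e-03, -6.26748705e+01,  4.95359511e-02, -3.92430067e+01,
        1.63825782e-02,  7.00976947e-03,  2.23365970e-05]), 'tool_pos': array([ 273.26823597, -561.73739724,  230.60202907]), 'tool_rot': array([-3.14035046e+00,  6.44302688e-05,  4.52772447e-01]), 'contact_force': array([ 0.00396917, -0.6140264 , -0.20795013]), 'wrist_torque': array([-0.00491447, -0.01573393, -0.00864229]), 'grip_force': 0.0, 'opening': 1.0005240464656717}
```

View pics/top1.png

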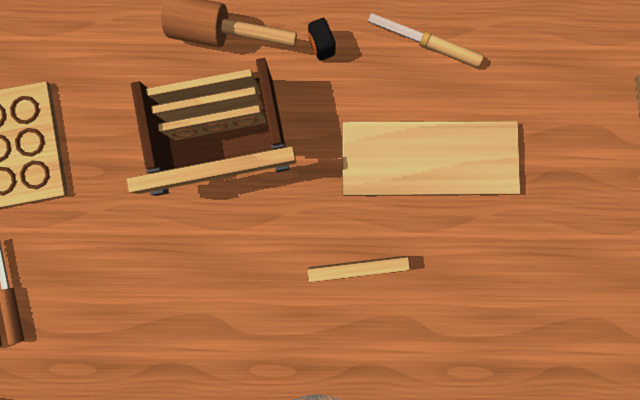

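View pics/scene1.png

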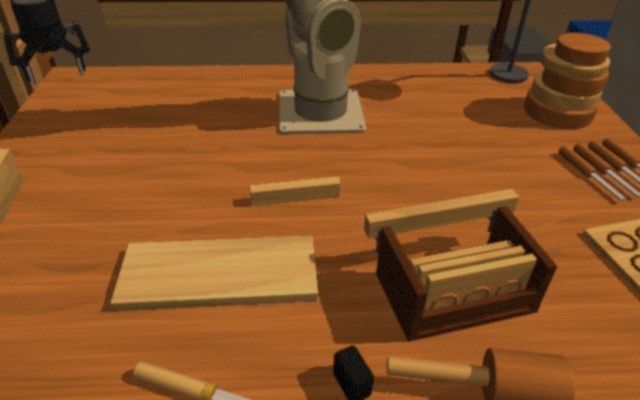

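The top view shows the bar from about (128,185) to (295,155), in brackets at about (157,188) and (280,150). The plank spans (343,122)–(520,195) and the batten is near (360,270). In the scene view nothing obstructs the plank or the route to it.

```bash
cat >> h.py <<'E'
def rect(W,m,lo,hi):
    k=m&(W[...,2]>lo)&(W[...,2]<hi); P=W[k]
    (c,s,a)=cv2.minAreaRect(P[:,:2].astype(np.float32)); B=cv2.boxPoints((c,s,a))
    e=max([B[1]-B[0],B[2]-B[1]],key=np.linalg.norm); yaw=np.arctan2(-e[0],e[1])
    yaw=(yaw+np.pi/2)%np.pi-np.pi/2
    return np.round(c,1),np.round(s,1),'yaw of long axis from +y',round(float(yaw),4),'z',np.round(np.median(P[:,2]),1),len(P)
def box(u0,v0,u1,v1):
    m=np.zeros((400,640),bool); m[v0:v1,u0:u1]=1; return m
E
python3 - <<'E'
from h import *
W=world('top',np.load('pics/top1.npy'))
print('bar',rect(W,box(120,140,302,198),116,140))
print('plank',rect(W,box(335,112,530,205),15,40))
print('batten',rect(W,box(300,250,415,290),30,60))
for u,v in((135,186),(210,170),(290,155),(430,160)): print(u,v,W[v,u].round(1))
W2=world('scene',np.load('pics/scene1.npy'))
print('bar scene',rect(W2,box(360,188,522,240),119,140))
print('plank scene',rect(W2,box(105,230,322,310),18,35))
E
```

```text
bar (array([599.2, 200.7]), array([ 89.6, 299.7]), 'yaw of long axis from +y', 0.2069, 'z', np.float64(125.0), 2903)
plank (array([ 611.2, -225.1]), array([150.7, 360.7]), 'yaw of long axis from +y', 0.0204, 'z', np.float64(24.7), 12847)
batten (array([385.1, -77.7]), array([ 26.3, 199.8]), 'yaw of long axis from +y', 0.1297, 'z', np.float64(40.3), 1386)
135 186 [536.5 328.5 121.7]
210 170 [566.4 195.4 125.7]
290 155 [595.2  54.  125.5]
430 160 [ 605.7 -222.9   24.9]
bar scene (array([613. , 202.5]), array([117. , 299.7]), 'yaw of long axis from +y', 0.2001, 'z', np.float64(125.1), 2188)
plank scene (array([ 612.4, -224.3]), array([156.2, 360. ]), 'yaw of long axis from +y', 0.0124, 'z', np.float64(25.0), 11916)
```

```bash
python3 - <<'E'
from h import *
for n in('top','scene'):
    W=world(n,np.load(f'pics/{n}1.npy'))
    L=W[...,0]-(566-np.tan(.205)*(W[...,1]-195.4))
    print(rect(W,(abs(L)<25)&(W[...,1]>0)&(W[...,1]<380),118,132))
E
```

```text
(array([568.5, 194.3]), array([ 27. , 299.6]), 'yaw of long axis from +y', 0.2069, 'z', np.float64(125.3), 2523)
(array([570.9, 194. ]), array([ 31.1, 299.7]), 'yaw of long axis from +y', 0.2001, 'z', np.float64(125.4), 1867)
```

servo_tool(
  moves=[
    [0,0,0,-0.147],
    [0,0,0,-0.147],
    [0,0,0,-0.147],
    [0,0,0,-0.147],
    [0,0,0,-0.147],
    [0,0,0,-0.147],
    [0,0,0,-0.147],
    [0,0,0,-0.147],
    [0,0,0,-0.147],
  ],
  grip=0,
)

```text
time: 1.0
tool_pos: [273.3, -561.8, 230.9]
tool_rot: [-3.141, -0.001, 1.782]
contact_force: [-0.3, 0.1, 1.0]
opening: 0.998
grip_force: 0.0
```

servo_tool(
  moves=[
    [34,22,0,0],
    [34,22,0,0],
    [34,22,0,0],
    [34,22,0,0],
    [34,22,0,0],
    [34,22,0,0],
    [34,22,0,0],
    [34,22,0,0],
    [34,22,0,0],
    [34,22,0,0],
  ],
)

```text
time: 2.0
tool_pos: [419.7, -182.7, 231.1]
tool_rot: [-3.141, 0.0, 1.776]
contact_force: [-0.1, -1.0, -0.6]
opening: 0.999
grip_force: 0.0
```

servo_tool(
  moves=[
    [34,22,0,0],
    [34,22,0,0],
    [34,22,0,0],
    [34,22,0,0],
    [34,22,0,0],
    [34,22,0,0],
    [34,22,0,0],
    [34,22,0,0],
    [0,0,0,0],
    [0,0,0,0],
  ],
)

```text
time: 3.0
tool_pos: [536.3, 118.7, 230.7]
tool_rot: [-3.141, -0.001, 1.778]
contact_force: [0.3, -0.2, -0.1]
opening: 0.999
grip_force: 0.0
```

servo_tool(
  moves=[
    [22,16,0,0],
    [22,16,0,0],
    [23,16,0,0],
    [0,0,30,0],
    [0,0,30,0],
    [0,0,20,0],
    [0,0,0,0],
    [0,0,0,0],
  ],
)

```text
time: 3.8
tool_pos: [570.2, 191.9, 151.9]
tool_rot: [-3.142, 0.001, 1.774]
contact_force: [0.0, 0.1, 1.5]
opening: 0.998
grip_force: 0.0
```

```bash
python3 - <<'E'
from h import *
p,d=snap('scene','s2'); cv2.imwrite('pics/s2c.png',cv2.resize(p[80:280,320:600,::-1],(784,560)))
print(r.sense()['tool_pos'])
E
```

```text
[570.5688354  192.46307664 152.60130638]
```

View pics/s2c.png

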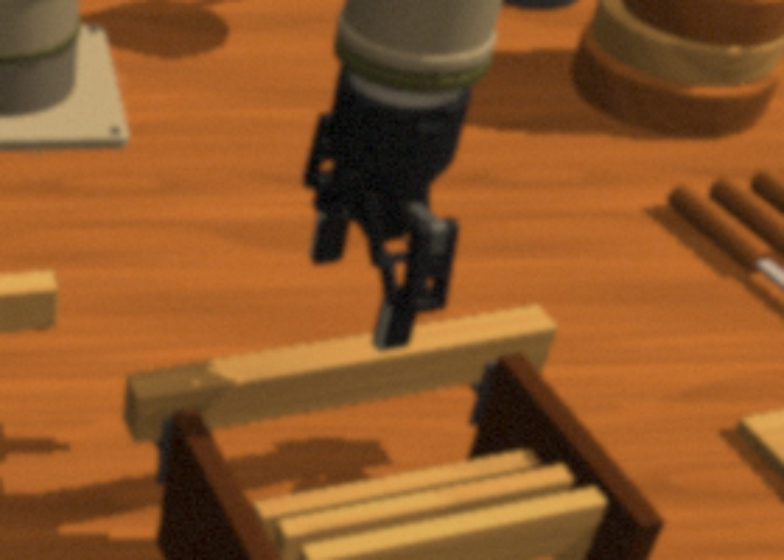

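The open fingers straddle the bar near mid-length, with the near finger at crop (395,340) on the rack side of the bar. The way down is clear.

servo_tool(
  moves=[
    [2,0,20,0],
    [0,0,20,0],
    [0,0,15,0],
    [0,0,9,0],
    [0,0,0,0],
    [0,0,0,0],
  ],
)

```text
time: 4.45
tool_pos: [569.9, 195.2, 88.1]
tool_rot: [3.141, -0.0, 1.776]
contact_force: [0.1, -0.1, -0.4]
opening: 0.999
grip_force: 0.0
```

servo_tool(
  moves=[
    [0,0,0,0],
    [0,0,0,0],
    [0,0,0,0],
    [0,0,0,0],
    [0,0,0,0],
    [0,0,0,0],
    [0,0,0,0],
    [0,0,0,0],
  ],
  grip=1,
  newtons=50,
)

```text
time: 5.25
tool_pos: [569.7, 195.2, 87.6]
tool_rot: [3.141, 0.0, 1.776]
contact_force: [-2.0, -1.9, 5.1]
opening: 0.298
grip_force: 49.8
```

Gripped (opening 0.298 × 85 ≈ 25 mm). Lifting straight up, slowly at first.

servo_tool(
  moves=[
    [0,0,-6,0],
    [0,0,-8,0],
    [0,0,-10,0],
    [0,0,-12,0],
    [0,0,-14,0],
    [0,0,-15,0],
    [0,0,-15,0],
    [0,0,-15,0],
    [0,0,-12,0],
    [0,0,-8,0],
    [0,0,0,0],
    [0,0,0,0],
  ],
  newtons=60,
)

```text
time: 6.45
tool_pos: [569.4, 194.9, 201.9]
tool_rot: [-3.141, 0.0, 1.776]
contact_force: [-0.6, -0.2, -1.4]
opening: 0.293
grip_force: 59.1
```

```bash
python3 - <<'E'
from h import *
p,d=snap('scene','s3'); s=r.sense();print(s['tool_pos'],s['contact_force'],s['wrist_torque'],s['opening'])
cv2.imwrite('pics/s3c.png',cv2.resize(p[40:240,320:600,::-1],(784,560)))
W=world('scene',d)
# bar top face ridge: height profile along bar
yaw=.205;c=np.array([569.7,195.2])
A=(W[...,:2]-c); al=A@[-np.sin(yaw),np.cos(yaw)]; ac=A@[np.cos(yaw),np.sin(yaw)]
m=(abs(ac)<20)&(W[...,2]>170)&(W[...,2]<300)
for a in range(-170,171,20):
    k=m&(abs(al-a)<8); print(a,k.sum(), np.percentile(W[k][:,2],[5,50,95]).round(1) if k.sum() else '')
E
```

```text
[569.24028936 194.87085695 201.61300706] [-0.7154326   0.49388062 -1.25217062] [ 0.01619036 -0.05622561 -0.02786505] 0.2925325512220446
-170 0 
-150 240 [204.  225.5 240.6]
-130 254 [203.9 231.5 241.2]
-110 247 [203.9 231.  240.8]
-90 245 [204.7 230.8 241. ]
-70 241 [204.7 230.4 241.1]
-50 240 [203.6 230.5 241. ]
-30 230 [204.3 230.2 241.1]
-10 493 [209.5 249.7 293.2]
10 46 [203.3 240.7 273.5]
30 99 [202.2 214.5 225.8]
50 164 [203.5 224.3 240.2]
70 214 [204.  229.7 240.9]
90 216 [204.  229.3 241. ]
110 213 [204.3 231.  241.1]
130 211 [204.8 230.  241. ]
150 83 [204.5 230.5 240.6]
170 0
```

View pics/s3c.png

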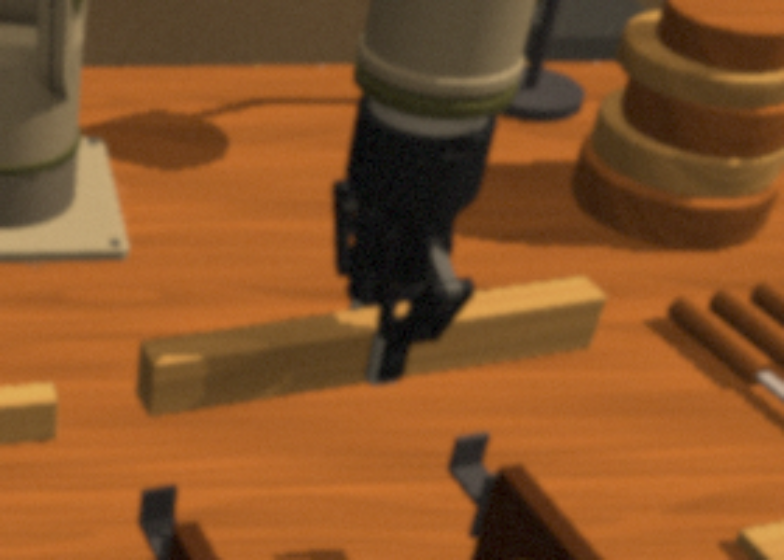

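The bar is level (top 240–241 mm all along, bottom about 200) and well clear of the brackets, seen at crop (165,500) and (470,455). I'll carry it over the plank.

servo_tool(
  moves=[
    [-10,-1,0,0],
    [-20,-2,0,0],
    [-30,-3,0,0],
    [-36,-4,0,0],
    [-36,-4,0,0],
    [-36,-4,0,0],
    [-36,-4,0,0],
    [-36,-4,0,0],
    [-36,-4,0,0],
    [-36,-4,0,0],
    [-36,-4,0,0],
    [-36,-4,0,0],
  ],
)

```text
time: 7.7
tool_pos: [605.9, -191.8, 201.8]
tool_rot: [-3.141, -0.0, 1.775]
contact_force: [-0.1, 1.1, -2.6]
opening: 0.293
grip_force: 59.0
```

servo_tool(
  moves=[
    [-24,-2,0,0],
    [-12,-1,0,0],
    [0,0,0,0.04],
    [0,0,0,0.06],
    [0,0,0,0.06],
    [0,0,0,0.03],
    [0,0,0,0],
    [0,0,0,0],
    [0,0,0,0],
  ],
)

```text
time: 8.6
tool_pos: [610.9, -225.1, 202.3]
tool_rot: [-3.142, -0.0, 1.587]
contact_force: [0.4, -0.2, -1.0]
opening: 0.295
grip_force: 59.0
```

servo_tool(
  moves=[
    [0,0,12,0],
    [0,0,22,0],
    [0,0,28,0],
    [0,0,28,0],
    [0,0,25,0],
    [0,0,20,0],
    [0,0,12,0],
    [0,0,6,0],
    [0,0,4,0],
    [0,0,0,0],
    [0,0,0,0],
    [0,0,0,0],
  ],
)

```text
time: 9.8
tool_pos: [611.5, -225.4, 46.2]
tool_rot: [3.14, 0.001, 1.586]
contact_force: [-0.2, -0.2, -1.6]
opening: 0.298
grip_force: 59.0
```

```bash
python3 - <<'E'
from h import *
p,d=snap('scene','s4'); s=r.sense();print(s['tool_pos'],s['contact_force'],s['wrist_torque'],s['opening'])
cv2.imwrite('pics/s4c.png',cv2.resize(p[140:340,80:360,::-1],(784,560)))
W=world('scene',d)
A=W[...,:2]-s['tool_pos'][:2]
for a in range(-190,191,20):
    k=(abs(A[...,0])<25)&(abs(A[...,1]-a)<8)&(W[...,2]>42)&(W[...,2]<100); print(a,k.sum(), np.percentile(W[k][:,2],[2,98]).round(1) if k.sum() else '')
E
```

```text
[ 611.39424908 -225.4138425    46.07459034] [ 0.50568221  0.06107359 -1.12989247] [ 0.07180957 -0.070711   -0.01386112] 0.2959918246180889
-190 0 
-170 0 
-150 102 [47.8 86.2]
-130 233 [47.4 86.6]
-110 231 [48.2 86.4]
-90 228 [46.3 86.3]
-70 232 [47.1 86.6]
-50 230 [47.  86.2]
-30 204 [46.3 86.2]
-10 44 [47.  69.4]
10 139 [47.3 94. ]
30 225 [47.7 86.4]
50 225 [46.1 86.1]
70 222 [48.  85.8]
90 218 [47.3 86.1]
110 219 [47.4 86.3]
130 223 [46.7 86.9]
150 112 [46.1 86. ]
170 0 
190 0
```

View pics/s4c.png

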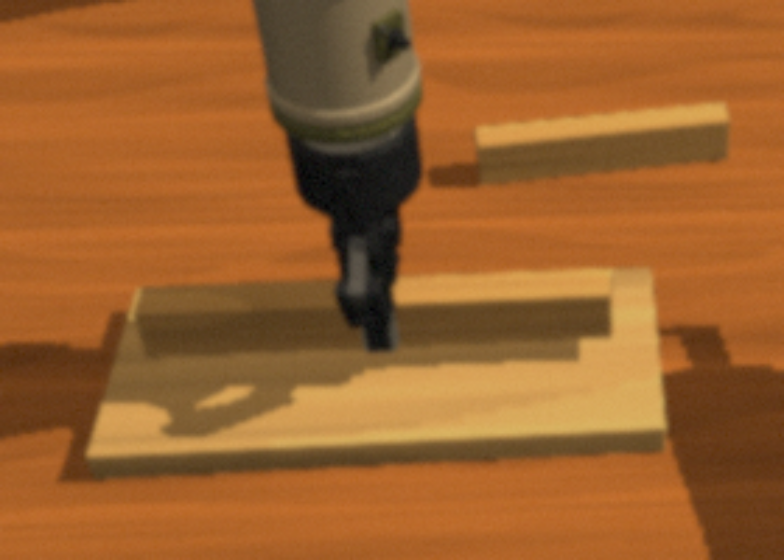

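The bar hangs level and centred over the plank. In the crop its ends are at x≈140 and 610, inside the plank's edges, about 21 mm above it. I'll lower it gently.

servo_tool(
  moves=[
    [0,0,6,0],
    [0,0,6,0],
    [0,0,3,0],
    [0,0,2,0],
    [0,0,1,0],
    [0,0,1,0],
    [0,0,0,0],
    [0,0,0,0],
  ],
)

```text
time: 10.65
tool_pos: [611.1, -225.3, 26.7]
tool_rot: [3.141, 0.0, 1.586]
contact_force: [-2.4, 1.6, 3.2]
opening: 0.295
grip_force: 59.2
```

servo_tool(
  moves=[
    [0,0,0.5,0],
    [0,0,0,0],
    [0,0,0,0],
  ],
)

```text
time: 10.95
tool_pos: [611.0, -225.3, 26.6]
tool_rot: [3.142, 0.0, 1.586]
contact_force: [-4.9, 0.9, 7.8]
opening: 0.299
grip_force: 60.2
```

Contact with the plank is confirmed (about 8 N upward). I'll release and rise.

servo_tool(
  moves=[
    [0,0,0,0],
    [0,0,0,0],
    [0,0,0,0],
  ],
  newtons=20,
)

```text
time: 11.25
tool_pos: [611.0, -225.2, 26.7]
tool_rot: [3.141, 0.0, 1.586]
contact_force: [-5.0, 1.4, 8.0]
opening: 0.294
grip_force: 60.2
```

servo_tool(
  moves=[
    [0,0,0,0],
    [0,0,0,0],
    [0,0,0,0],
    [0,0,0,0],
    [0,0,0,0],
    [0,0,0,0],
    [0,0,0,0],
  ],
  grip=0.3,
)

```text
time: 11.95
tool_pos: [611.0, -225.3, 25.8]
tool_rot: [3.141, 0.0, 1.586]
contact_force: [-0.5, -0.1, -0.6]
opening: 0.697
grip_force: 0.0
```

servo_tool(
  moves=[
    [0,0,-5,0],
    [0,0,-10,0],
    [0,0,-20,0],
    [0,0,-30,0],
    [0,0,-40,0],
    [0,0,-40,0],
    [0,0,-30,0],
    [0,0,0,0],
    [0,0,0,0],
  ],
)

```text
time: 12.85
tool_pos: [611.3, -225.3, 202.0]
tool_rot: [3.14, 0.001, 1.586]
contact_force: [0.1, -0.6, -0.2]
opening: 0.704
grip_force: 0.0
```

```bash
python3 - <<'E'
from h import *
p,d=snap('scene','s5'); s=r.sense();print(s['time'],s['tool_pos'],s['contact_force'],s['opening'])
W=world('scene',d)
k=(W[...,0]>530)&(W[...,0]<690)&(W[...,1]>-420)&(W[...,1]<-30)
print(rect(W,k,58,75)); print(rect(W,k,18,30)); print(rect(W,box(245,170,345,210),30,60))
E
```

```text
12.9 [ 610.66017789 -225.21337674  200.68365013] [-0.2407329  -0.69720508  0.12777686] 0.7000224059030161
(array([ 612.2, -225.1]), array([ 31.2, 299.3]), 'yaw of long axis from +y', 0.0197, 'z', np.float64(64.7), 2074)
(array([ 611.9, -224.4]), array([155.6, 359.8]), 'yaw of long axis from +y', 0.0214, 'z', np.float64(25.0), 8019)
(array([386.6, -77.2]), array([ 32.4, 199.5]), 'yaw of long axis from +y', 0.1283, 'z', np.float64(40.1), 979)
```

View pics/s5.png

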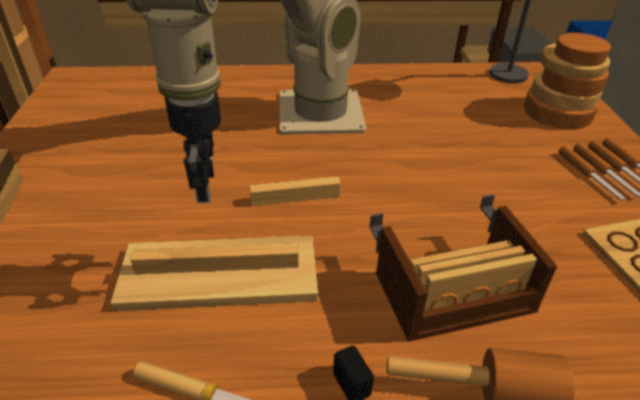

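The bar lies centred and parallel on the plank, (133,258)–(298,255). The gripper is clear above it, the batten at (295,190) hasn't moved, and the brackets are empty.

```bash
python3 -c "
from bench import ticket
print(ticket.hand_in())"
```

```text
the job is handed in; nothing more can be done
None
```

The bar was lifted level out of both brackets, set down centred along the plank and released. The batten was left where it lay, and the job was handed in at about 13 s.

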